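# Put the counter pieces back on their own display stands

## Task

The three counter pieces were put back on the wrong display stands. Move the jar of sweets to the round stand, the shaker to the square stand and the card holder to the long stand, each standing upright in the middle of its stand, the card holder lengthwise along the long one. The empty cork mat is there to park a piece on meanwhile; do not let any piece fall over.

Things in the scene. Friction and masses are not known exactly. Their poses are not given: they have to be found in the camera images.
- jar_center (a point): Jar of sweets: small upright round clear glass jar of dark sweets with a flat white lid, 63 mm across (glass 62 mm), 87 mm tall, about 0.2 kg. The point is its centre, half-way up (43.5 mm above its foot); z is its upright axis. Starts on the square stand.
- shaker_center (a point): Shaker: upright round light-grey shaker with holes in its domed cap, no glass; body 58 mm across up to 72 mm height, cap 61 mm, 97 mm tall, about 0.16 kg. The point is its centre, half-way up (48.5 mm above its foot); z is its upright axis. Starts on the long stand.
- card_center (a point): Card holder: a cream upright block of shop cards on a thin clear foot. Block 20 mm thick (its x) by 54 mm long (its y), from 3 mm up to 38 mm above the underside; foot 34 x 58 x 3 mm. The point is the centre of the block in plan, half-way up (19 mm above the underside); x is across the thin way, y lengthwise, z up. About 0.06 kg. Starts on the round stand.
- round_stand_top (a point): Round wooden display stand, fixed, 96 mm in diameter, 36 mm high. The point is the centre of its top face. Home of the jar. The stands and the mat change places with one another from start to start. Solid equipment that stays put: a tall tap post rises behind the stands at about x 0.70, y 0.10 (higher than 0.4 m); a tall glass display case fills the right side beyond x 0.44, y below -0.20; a counter bell, 60 mm high and 82 mm across, stands at about x 0.48, y 0.24.
- square_stand_top (a point): Square wooden display stand, fixed, 92 x 92 mm, 24 mm high. The point is the centre of its top face; x and y run along its sides. Home of the shaker.
- long_stand_top (a point): Long narrow wooden display stand, fixed, 76 mm (its x) by 150 mm (its y), 14 mm high. The point is the centre of its top face. Home of the card holder, whose y shall lie along this y (either way round).
- cork_mat_top (a point): Round thin cork mat, fixed, 104 mm in diameter, 6 mm high, empty at the start: the free spot for parking a piece. The point is the centre of its top face.

How it is judged (in metres and radians):
At the end, for the whole second after the job is handed in: Jar on the round, shaker on the square, card holder on the long stand: centres within 15 mm of the stand's in plan, resting on its top (height within 6 mm), upright within 0.1 rad, staying so; the card holder's length within 15 degrees of the stand's (horizontal distance between jar_center and round_stand_top below 0.015 m and z of jar_center in the frame of round_stand_top between 0.0375 and 0.0495 m and angle between each of jar_center, shaker_center, card_center's own z axis and vertical below 0.1 rad and horizontal distance between shaker_center and square_stand_top below 0.015 m and z of shaker_center in the frame of square_stand_top between 0.0425 and 0.0545 m and horizontal distance between card_center and long_stand_top below 0.015 m and z of card_center in the frame of long_stand_top between 0.013 and 0.025 m and angle between the y axis of card_center and the y axis of long_stand_top, either way round below 0.26 rad); the robot touches nothing.
It fails at once if a piece falls over (tilts by more than 0.7 rad) (angle between any of jar_center, shaker_center, card_center's own z axis and vertical above 0.7 rad).
It also fails if it takes over 136 s, if anything falls off the work surface, if the arm or the gripper's body presses on something with over 40 N, if the wrist force passes 120 N, or if a joint passes its speed limit or range.

## Robot

A 6-joint arm with a two-finger parallel gripper is mounted at the origin on a cart in front of the work surface, level with it; the furniture and walls round the work are solid. World frame = base frame: x ahead of the robot, y to its left, z up, the work surface at z = 0. Lengths are in m, angles in degrees, forces in N, time in s.
With the tool pointing down it reaches from about 0.25 to 0.725 m from the base axis. Payload 9.7 kg.
Tool frame: the origin (TCP) lies at the centre of the arm's flange, where the gripper is bolted on; the fingertips stand 173 mm ahead of it and the grasp point (between the pads) lies 155 mm ahead of it; z points along the fingers, y is the line along which they close (so a half turn about z gives the same grasp; the last joint's range is limited). The gripper opens to 85 mm and grips with 20 to 120 N. Pads are 22 mm wide; open, the fingers measure 114 mm over their backs; the gripper's body (76 mm by 85 mm) begins 54 mm behind the grasp point. The pads swing forward as they close: fully open they stand 13 mm farther back than shut.
Start: joints at [-74.141, 4.979, 10.078, 95.1, 0, 90], TCP at [0.15, -0.529, 0.405] pointing down, gripper open.
Joint ranges: [-179.16, 179.16], [-48.56, 103.87], [-65.8, 70.77], [-126.05, 130.52], [-82.76, 87.17], [-180, 180]. Speed limits (degrees/s): [127.2, 127.2, 147.25, 180, 180, 180].

## Interface

Orientations are given as [roll, pitch, yaw] about the fixed x, y, z axes, in that order (R = Rz(yaw) Ry(pitch) Rx(roll)).
In Python, from workcell import monitor, camera, get_calibration, bot gives the robot as it stands.
- The arm moves only by the tool carry_out, never from a script. Its argument "targets" is text: rows parted by semicolons, each of 7 numbers parted by spaces: the shift along the tool's x, y, z in units of 0.04 m (1.0 is 0.04 m), then the turn, a rotation vector about the tool's x, y, z in units of 0.1 rad (1.0 is 0.1 rad), then the opening, from -1 (shut) to 1 (fully open), so that 0 is half open. A call has exactly 8 rows; each row shifts and turns the commanded pose from where the row before left it, along the tool's axes as they then stand; what a row does not reach is not made up. A row lasts 1/12 s, in which the tool goes at most 41.7 mm and 7.16 degrees, less where a joint would pass 70% of its speed; a pose out of reach is approached as far as the arm can. A call with a number of a shift or a turn outside -1 to 1 is refused whole. A call with a gripper value outside its range is refused whole. The fingers move at their own pace and stop on an object; "newtons" is the grip in N (left out, the last holds). Time passes only in rows, so rows that do not move let the fingers close, or fill a call up. It gives the time, the measured TCP pose, the force, the opening and the grip force at its end, in the units of the state.
- monitor.get_obs(): the state, without advancing time (a new reading comes with each control period).
- camera(name): name is "scene" or "top"; returns the picture (420x560x3 uint8, red, green, blue); there is no depth.
- get_calibration(name): a dict with "fx", "fy", "cx", "cy" (pixels), "view" (4x4, takes a point from world to camera coordinates). Camera axes: x right, y down, z forward; pixel columns grow to the right and rows downward; lengths in m; the calibration is good to about 2 mm. A picture is of the moment at which its call begins. get_calibration takes no time and is no camera call.
- bot.job_done(): hands the job in; it is judged then, once.
The state is a dict: "time": time; "q": joint angles; "qd": joint speeds; "joint_efforts": joint torques, N m; "ee_pos": TCP position; "tcp_rot": TCP orientation; "wrist_force": force on the tool from outside, world axes, zero at the start; "torque": the same for the moment, N m; "opening": finger opening in m; "grasp_force": force on a finger pad.
Only numpy, scipy, OpenCV 4.12 (cv2) and the standard library are available. Lean on these libraries where they do the work, as an engineer would, in place of code of your own. Each camera call takes 0.05 s, during which the arm holds its last target. There are 200 camera calls.

## Working session

There is one attempt and no reset: what is moved stays moved. The work goes in short steps, Python scripts to look and compute and a tool call to move; the robot and the scene stay as the last step left them, time stands still between calls to the robot, and variables do not carry over. Pictures are saved under pics/ and viewed, at most 14 in all, crops included, and the job is handed in when it is done.

Besides the shell and the picture viewer there is one more tool, called after "Emit:" by a JSON object that holds its "op" and its "data", one argument or row to a line. carry_out: Moves the arm, as the interface text tells. Shifts and turns lie within -1 to 1; 1 stands for 0.04 m of shift or 0.1 rad of turn. Its arguments: {"type":"object","properties":{"targets":{"type":"string"},"newtons":{"type":"number"}},"required":["targets"]}

```bash
mkdir -p pics
python3 - <<'E'
from workcell import monitor,camera,get_calibration
import cv2,numpy as np
for n in("top","scene"):
    cv2.imwrite(f"pics/{n}0.png",camera(n)[:,:,::-1]); c=get_calibration(n); print(n,c)
    V=np.array(c["view"]);print(-V[:3,:3].T@V[:3,3])
print(monitor.get_obs())
E
```

```text
top {'fx': 457.41922912157384, 'fy': 457.41922912157384, 'cx': 274.7379129270918, 'cy': 209.98032468269417, 'view': array([[ 0.01067738, -0.99992006,  0.00677263,  0.15683073],
       [-0.9931227 , -0.01139402, -0.11652246,  0.53746411],
       [ 0.11659031, -0.00548189, -0.99316497,  0.89556047],
       [ 0.        ,  0.        ,  0.        ,  1.        ]])}
[0.42767959 0.16785143 0.95100377]
scene {'fx': 393.37671674888657, 'fy': 393.37671674888657, 'cx': 280.68421677138514, 'cy': 214.28566259023435, 'view': array([[-0.72592573, -0.68773194, -0.00752417,  0.48008687],
       [-0.47308348,  0.50723759, -0.72034856,  0.20906153],
       [ 0.49922326, -0.51935999, -0.69357144,  0.72223386],
       [ 0.        ,  0.        ,  0.        ,  1.        ]])}
[0.08685502 0.59922658 0.6551302 ]
{'time': 0.1, 'q': array([-7.41411160e+01,  5.00797342e+00,  1.00391192e+01,  9.51003925e+01,
        5.24188447e-04,  9.00004155e+01]), 'qd': array([ 0.0043226 ,  0.04072411,  0.02375865, -0.03058122,  0.03863731,
       -0.04265428]), 'joint_efforts': array([-5.36128573e-04, -5.21561766e+01,  4.65653229e+01,  1.60194148e-02,
       -4.83557915e-05,  5.75564471e-06]), 'ee_pos': array([ 0.15029848, -0.52906387,  0.40405473]), 'tcp_rot': array([-1.79930753e+02, -5.23685856e-04,  1.58584679e+01]), 'wrist_force': array([0.39260316, 0.29070047, 0.07778695]), 'torque': array([-0.01344066, -0.05410549,  0.01323124]), 'grasp_force': 0.0, 'opening': 0.08546815149318922}
```

View pics/top0.png

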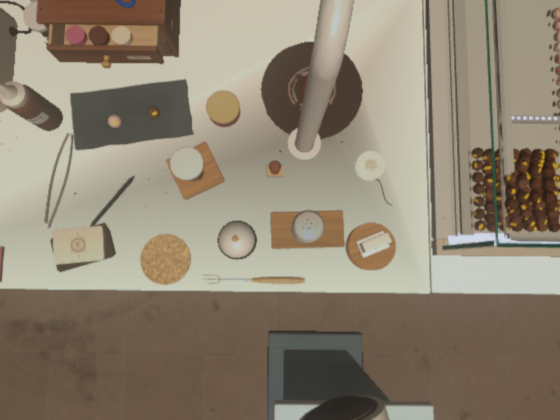

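View pics/scene0.png

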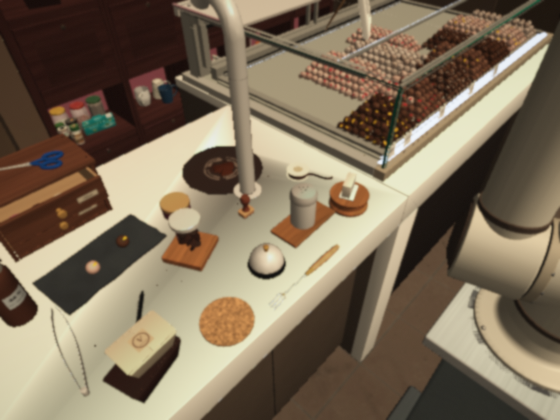

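The top view shows the square stand with the jar at (195,170), the bell at (237,240), the long stand with the shaker at (307,230), the round stand with the card holder at (371,246), the mat at (166,259) and the tap foot at (305,143).

```bash
cat > h.py <<'E'
import cv2,numpy as np
from workcell import monitor,camera,get_calibration
def ray(n,u,v,z):
    c=get_calibration(n);V=np.array(c["view"]);R=V[:3,:3];o=-R.T@V[:3,3]
    d=R.T@np.array([(u-c["cx"])/c["fx"],(v-c["cy"])/c["fy"],1]);return (o+d*(z-o[2])/d[2])[:2]
def crop(im,x0,y0,w,h,s,name): cv2.imwrite(name,cv2.resize(im[y0:y0+h,x0:x0+w],None,fx=s,fy=s,interpolation=cv2.INTER_CUBIC))
E
python3 - <<'E'
from h import *
im=cv2.imread("pics/top0.png"); hsv=cv2.cvtColor(im,cv2.COLOR_BGR2HSV)
m=cv2.inRange(hsv,(3,85,40),(22,255,235)); m[:,:130]=0;m[:130]=0;m[275:]=0;m[:,420:]=0
m=cv2.morphologyEx(m,cv2.MORPH_OPEN,np.ones((3,3)))
for c in cv2.findContours(m,cv2.RETR_EXTERNAL,cv2.CHAIN_APPROX_NONE)[0]:
    if cv2.contourArea(c)<300: continue
    r=cv2.minAreaRect(c); e=cv2.minEnclosingCircle(c)
    u,v=r[0]; z={True:.036}.get(u>340,.014 if u>250 else .006 if v>220 else .024)
    B=np.array([ray("top",*p,z) for p in cv2.boxPoints(r)])
    print(np.round(r[0],1),"xy",B.mean(0).round(4),"circ",ray("top",*e[0],z).round(4),"box\n",B.round(3).tolist(),np.linalg.norm(np.diff(B,axis=0),axis=1).round(4))
cv2.imwrite("pics/m.png",m)
im[m>0]=im[m>0]//2+np.array([0,127,0],np.uint8)*0+im[m>0]//3
a=cv2.imread("pics/top0.png")
crop(a,130,135,145,110,5,"pics/cl.png");crop(a,262,190,145,90,5,"pics/cr.png")
E
```

```text
[165.  254.5] xy [0.4442 0.387 ] circ [0.4352 0.3864] box
 [[0.483, 0.438], [0.485, 0.339], [0.405, 0.336], [0.404, 0.434]] [0.0989 0.0798 0.0979]
[370.5 246. ] xy [ 0.4651 -0.0294] circ [ 0.4638 -0.0293] box
 [[0.51, 0.019], [0.512, -0.079], [0.42, -0.077], [0.419, 0.02]] [0.0986 0.0918 0.0975]
[307.  229.1] xy [0.499 0.096] circ [0.4991 0.096 ] box
 [[0.533, 0.171], [0.538, 0.023], [0.465, 0.022], [0.46, 0.169]] [0.1485 0.0735 0.1472]
[194.8 170.6] xy [0.6165 0.3282] circ [0.617  0.3276] box
 [[0.636, 0.39], [0.679, 0.309], [0.597, 0.266], [0.555, 0.347]] [0.0921 0.0924 0.0912]
```

View pics/cl.png

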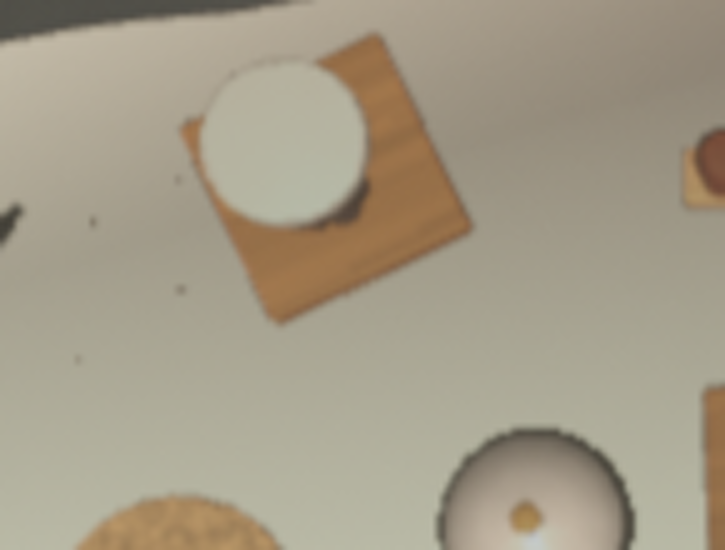

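View pics/cr.png

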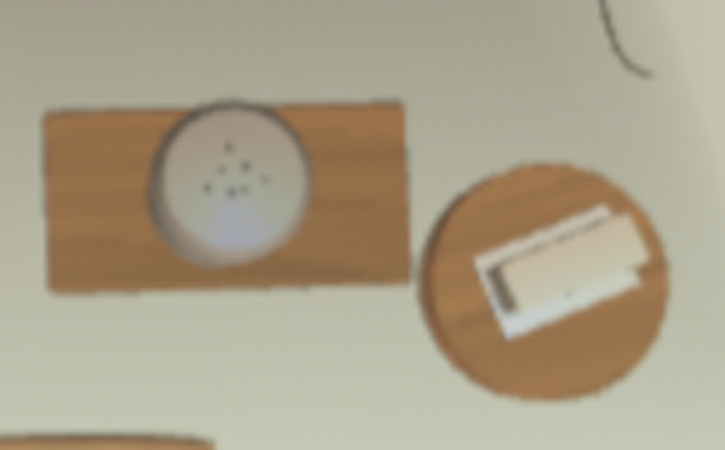

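Crops: lid circle at about (186.8,163.4), shaker cap circle (308,227), card block top centred on (376.8,242.6), round stand top (371.6,246.2). Now positions.

Run:
```python
from h import *
im=cv2.imread("pics/top0.png"); hsv=cv2.cvtColor(im,cv2.COLOR_BGR2HSV)
m=cv2.inRange(hsv,(3,85,40),(22,255,235)); m[:,200:]=0;m[:,:130]=0;m[:222]=0;m[290:]=0
c=max(cv2.findContours(m,0,1)[0],key=cv2.contourArea);e=cv2.minEnclosingCircle(c);print("mat",e,cv2.boundingRect(c),ray("top",*e[0],.006))
def prj(n,p):
    c=get_calibration(n);q=(np.array(c["view"])@np.r_[p,1])[:3];return q[0]/q[2]*c["fx"]+c["cx"],q[1]/q[2]*c["fy"]+c["cy"]
for n,u,v,z in(("jar",186.8,163.4,.111),("shaker",308,227,.094),("card",376.8,242.6,.074),("round",371.6,246.2,.036)):
    p=ray("top",u,v,z);print(n,p.round(4),"in scene",np.round(prj("scene",np.r_[p,z]),1))
f=[ray("top",262+a/5,190+b/5,.074) for a,b in((502,265),(628,212),(650,262),(517,313))]
print("card corners",np.round(f,4).tolist())
f=[ray("top",262+a/5,190+b/5,.039) for a,b in((474,258),(508,340),(640,285),(606,207))]
print("foot",np.round(f,4).tolist())
a=cv2.imread("pics/scene0.png");crop(a,150,165,240,120,3.3,"pics/s.png")
```

```text
mat ((165.0294189453125, 258.9705810546875), 25.04126739501953) (141, 235, 49, 49) [0.43487035 0.38656179]
jar [0.6121 0.3285] in scene [184.4 217.4]
shaker [0.4968 0.1003] in scene [303.6 194.5]
card [ 0.4699 -0.0333] in scene [349.5 178.7]
round [ 0.4644 -0.0315] in scene [349.1 192.4]
card corners [[0.4688, -0.0057], [0.4897, -0.0544], [0.4706, -0.0625], [0.4506, -0.0112]]
foot [[0.4731, -0.0015], [0.4408, -0.0147], [0.4631, -0.0676], [0.4941, -0.0545]]
```

View pics/s.png

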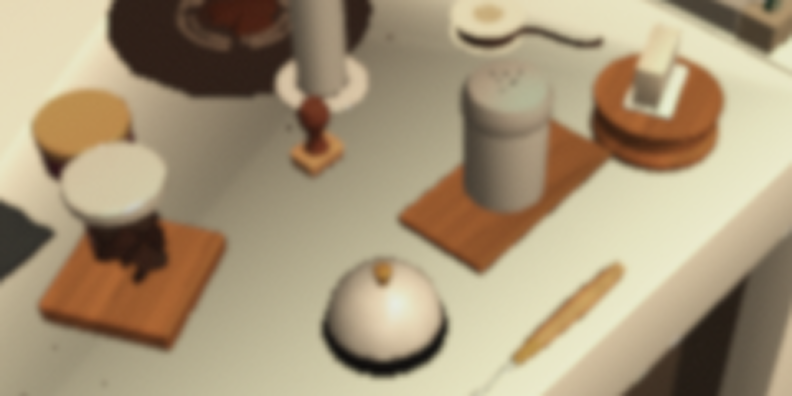

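Emit:
{"op": "carry_out", "data": {
  "targets": "0 0 0 0 0 1 1;0 0 0 0 0 1 1;0 0 0 0 0 0.77 1;0 -1 0 0 0 0 1;0 -1 0 0 0 0 1;0 -1 0 0 0 0 1;0.3 -1 0 0 0 0 1;0.3 -1 0 0 0 0 1",
  "newtons": 30
}}

```text
time: 0.77
ee_pos: [0.1738, -0.3275, 0.4041]
tcp_rot: [-180.0, 0.0, -0.1]
wrist_force: [1.1, -0.0, -0.1]
opening: 0.0857
grasp_force: 0.0
```

Scene crop: lid at about (184,219), cap at (303,195), within 2 px of what the top view predicts, so the positions agree. Moving to the jar.

Emit:
{"op": "carry_out", "data": {
  "targets": "0.55 -0.77 0 0 0 0 1;0.55 -0.77 0 0 0 0 1;0.55 -0.77 0 0 0 0 1;0.55 -0.77 0 0 0 0 1;0.55 -0.77 0 0 0 0 1;0.55 -0.77 0 0 0 0 1;0.55 -0.77 0 0 0 0 1;0.55 -0.77 0 0 0 0 1"
}}

```text
time: 1.43
ee_pos: [0.3508, -0.0809, 0.4047]
tcp_rot: [180.0, -0.0, 0.0]
wrist_force: [0.1, -1.1, 0.2]
opening: 0.0854
grasp_force: 0.0
```

Emit:
{"op": "carry_out", "data": {
  "targets": "0.5 -0.8 0 0 0 0 1;0.5 -0.8 0 0 0 0 1;0.5 -0.8 0 0 0 0 1;0.5 -0.8 0 0 0 0 1;0.5 -0.8 0 0 0 0 1;0.5 -0.8 0 0 0 0 1;0.5 -0.8 0 0 0 0 1;0.5 -0.8 0 0 0 0 1"
}}

```text
time: 2.1
ee_pos: [0.5105, 0.0721, 0.409]
tcp_rot: [-175.9, 0.1, 7.2]
wrist_force: [0.5, -0.6, 0.9]
opening: 0.0854
grasp_force: 0.0
```

```bash
python3 -c "
from workcell import monitor
o=monitor.get_obs();print(o['q'].round(1),o['qd'].round(1),o['ee_pos'].round(4),o['tcp_rot'].round(1))"
```

```text
[  7.1   0.4   5.8  95.5   4.1 179.9] [16.1 34.8 36.7  2.   8.4 -0.1] [0.5105 0.0721 0.409 ] [-1.759e+02  1.000e-01  7.200e+00]
```

Yaw 0 runs joint 6 into its limit (q6 = 180 + q1 − yaw). I'll turn to yaw 90, which is mid-range and closes along world x.

Emit:
{"op": "carry_out", "data": {
  "targets": "0 0 0 -0.7 0 0 1;0 0 0 0 0 -1 1;0 0 0 0 0 -1 1;0 0 0 0 0 -1 1;0 0 0 0 0 -1 1;0 0 0 0 0 -1 1;0 0 0 0 0 -1 1;0 0 0 0 0 -1 1"
}}

```text
time: 2.77
ee_pos: [0.5102, 0.0668, 0.4091]
tcp_rot: [-179.8, -0.1, 47.9]
wrist_force: [-1.1, 0.2, 0.9]
opening: 0.0855
grasp_force: 0.0
```

Emit:
{"op": "carry_out", "data": {
  "targets": "0 0 0 0 0 -1 1;0 0 0 0 0 -1 1;0 0 0 0 0 -1 1;0 0 0 0 0 -1 1;0 0 0 0 0 -1 1;0 0 0 0 0 -1 1;0 0 0 0 0 -1 1;0 0 0 0 0 -0.35 1"
}}

```text
time: 3.43
ee_pos: [0.5102, 0.0668, 0.4091]
tcp_rot: [-179.9, -0.2, 90.0]
wrist_force: [-0.1, -0.3, -0.5]
opening: 0.0858
grasp_force: 0.0
```

Emit:
{"op": "carry_out", "data": {
  "targets": "0.82 0.318 0.25 0 0 0 1;0.82 0.318 0.25 0 0 0 1;0.82 0.318 0.25 0 0 0 1;0.82 0.318 0.25 0 0 0 1;0.82 0.318 0.25 0 0 0 1;0.82 0.318 0.25 0 0 0 1;0.82 0.318 0.25 0 0 0 1;0.82 0.318 0.25 0 0 0 1"
}}

```text
time: 4.1
ee_pos: [0.6136, 0.3307, 0.3293]
tcp_rot: [-179.9, -0.2, 89.7]
wrist_force: [2.1, -0.0, 0.2]
opening: 0.0855
grasp_force: 0.0
```

Run:
```python
from h import *
crop(camera("top")[:,:,::-1],120,110,160,120,5,"pics/j1.png");o=monitor.get_obs();print(o['q'].round(1),o['ee_pos'].round(4),o['tcp_rot'].round(1))
```

```text
[ 28.6  25.8  26.4  90.8   0.3 118.7] [0.6146 0.3356 0.3241] [-179.7   -0.2   89.8]
```

View pics/j1.png

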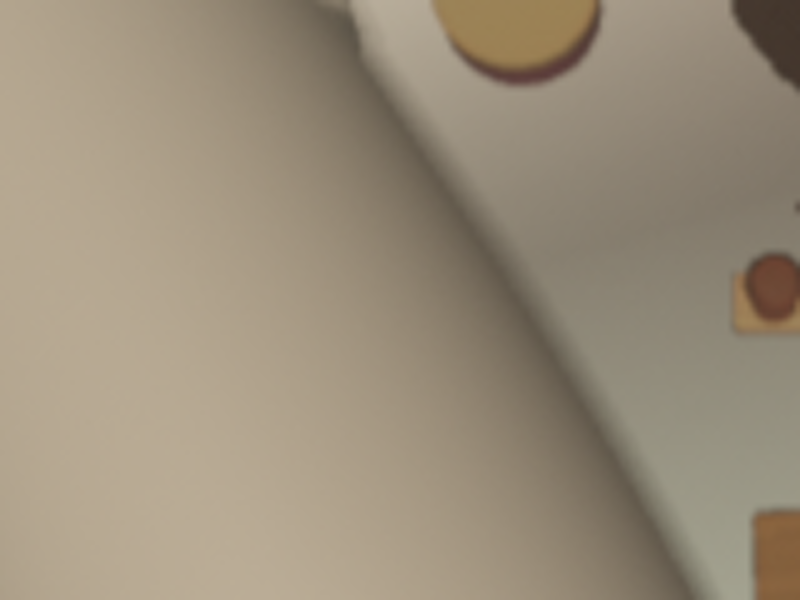

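The arm hides the jar from above. I'll let it settle and read the pose.

Emit:
{"op": "carry_out", "data": {
  "targets": "0 0 0 0 0 0 1;0 0 0 0 0 0 1;0 0 0 0 0 0 1;0 0 0 0 0 0 1;0 0 0 0 0 0 1;0 0 0 0 0 0 1;0 0 0 0 0 0 1;0 0 0 0 0 0 1"
}}

```text
time: 4.82
ee_pos: [0.6133, 0.3285, 0.331]
tcp_rot: [-180.0, -0.3, 89.7]
wrist_force: [-0.8, -0.7, 0.3]
opening: 0.0854
grasp_force: 0.0
```

Run:
```python
from h import *
crop(camera("scene")[:,:,::-1],110,130,200,150,4,"pics/j2.png");o=monitor.get_obs();print(o['q'].round(1),o['ee_pos'].round(4),o['tcp_rot'].round(1))
```

```text
[ 28.1  25.   26.1  91.    0.2 118.5] [0.6133 0.3286 0.3308] [-180.    -0.2   89.7]
```

View pics/j2.png

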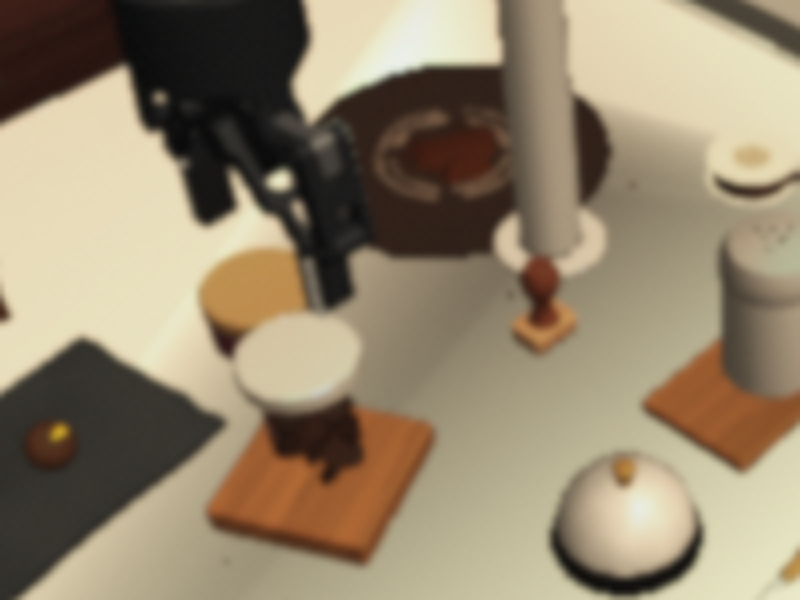

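The fingers straddle the lid (crop 298,362), tips above it. Descend, then grip.

Emit:
{"op": "carry_out", "data": {
  "targets": "0 -0.03 0.42 0 0 0 1;0 0 0.42 0 0 0 1;0 0 0.42 0 0 0 1;0 0 0.42 0 0 0 1;0 0 0.42 0 0 0 1;0 0 0.42 0 0 0 1;0 0 0 0 0 0 1;0 0 0 0 0 0 1"
}}

```text
time: 5.53
ee_pos: [0.6117, 0.3292, 0.229]
tcp_rot: [-179.8, -0.2, 89.7]
wrist_force: [-0.2, 1.0, 0.9]
opening: 0.085
grasp_force: 0.0
```

Emit:
{"op": "carry_out", "data": {
  "targets": "0 0 0 0 0 0 -1;0 0 0 0 0 0 -1;0 0 0 0 0 0 -1;0 0 0 0 0 0 -1;0 0 0 0 0 0 -1;0 0 0 0 0 0 -1;0 0 0 0 0 0 -1;0 0 0 0 0 0 -1",
  "newtons": 30
}}

```text
time: 6.2
ee_pos: [0.6124, 0.3295, 0.2315]
tcp_rot: [179.9, -0.3, 89.7]
wrist_force: [1.1, 0.9, 6.2]
opening: 0.0612
grasp_force: 33.6
```

Emit:
{"op": "carry_out", "data": {
  "targets": "0 0 -0.25 0 0 0 -1;0 0 -0.3 0 0 0 -1;0 0 -0.3 0 0 0 -1;0 0 -0.3 0 0 0 -1;0 0 -0.3 0 0 0 -1;0 0 -0.3 0 0 0 -1;0 0 0 0 0 0 -1;0 0 0 0 0 0 -1"
}}

```text
time: 6.87
ee_pos: [0.6123, 0.3292, 0.3007]
tcp_rot: [180.0, -0.3, 89.7]
wrist_force: [0.2, -0.4, -1.9]
opening: 0.0615
grasp_force: 33.5
```

Emit:
{"op": "carry_out", "data": {
  "targets": "0.1 -0.3 0 0 0 0 -1;0.2 -0.65 0 0 0 0 -1;0.25 -0.75 0 0 0 0 -1;0.25 -0.75 0 0 0 0 -1;0.25 -0.75 0 0 0 0 -1;0.2 -0.65 0 0 0 0 -1;0.15 -0.45 0 0 0 0 -1;0.03 -0.13 0 0 0 0 -1"
}}

```text
time: 7.53
ee_pos: [0.4326, 0.388, 0.2996]
tcp_rot: [-179.8, -0.2, 89.8]
wrist_force: [0.1, -0.2, -2.0]
opening: 0.0613
grasp_force: 34.0
```

Emit:
{"op": "carry_out", "data": {
  "targets": "0 0 0.2 0 0 0 -1;0 0 0.2 0 0 0 -1;0 0 0.2 0 0 0 -1;0 0 0.2 0 0 0 -1;0 0 0.2 0 0 0 -1;0 0 0.2 0 0 0 -1;0 0 0 0 0 0 -1;0 0 0 0 0 0 -1"
}}

```text
time: 8.2
ee_pos: [0.4352, 0.3872, 0.2514]
tcp_rot: [-179.9, -0.2, 89.7]
wrist_force: [-1.0, -1.0, -3.2]
opening: 0.0614
grasp_force: 34.0
```

Emit:
{"op": "carry_out", "data": {
  "targets": "0 0 0.2 0 0 0 -1;0 0 0.2 0 0 0 -1;0 0 0.2 0 0 0 -1;0 0 0.15 0 0 0 -1;0 0 0.1 0 0 0 -1;0 0 0.05 0 0 0 -1;0 0 0 0 0 0 -1;0 0 0 0 0 0 -1"
}}

```text
time: 8.87
ee_pos: [0.4351, 0.3876, 0.2163]
tcp_rot: [-179.9, -0.2, 89.7]
wrist_force: [-0.9, 0.2, -2.7]
opening: 0.0614
grasp_force: 34.0
```

Emit:
{"op": "carry_out", "data": {
  "targets": "0 0 0.03 0 0 0 -1;0 0 0.03 0 0 0 -1;0 0 0.02 0 0 0 -1;0 0 0 0 0 0 -1;0 0 0 0 0 0 -1;0 0 0 0 0 0 -1;0 0 0 0 0 0 -1;0 0 0 0 0 0 -1"
}}

```text
time: 9.53
ee_pos: [0.4352, 0.3877, 0.2135]
tcp_rot: [-180.0, -0.3, 89.7]
wrist_force: [-1.9, -1.9, 5.5]
opening: 0.0616
grasp_force: 34.4
```

Contact felt. Release and rise.

Emit:
{"op": "carry_out", "data": {
  "targets": "0 0 0 0 0 0 0.2;0 0 0 0 0 0 0.6;0 0 0 0 0 0 1;0 0 0 0 0 0 1;0 0 0 0 0 0 1;0 0 0 0 0 0 1;0 0 0 0 0 0 1;0 0 0 0 0 0 1"
}}

```text
time: 10.2
ee_pos: [0.4351, 0.3876, 0.2129]
tcp_rot: [-179.9, -0.2, 89.7]
wrist_force: [0.5, 0.5, -0.1]
opening: 0.0853
grasp_force: 0.0
```

Emit:
{"op": "carry_out", "data": {
  "targets": "0 0 -0.3 0 0 0 1;0 0 -0.5 0 0 0 1;0 0 -0.5 0 0 0 1;0 0 -0.5 0 0 0 1;0 0 -0.5 0 0 0 1;0 0 -0.5 0 0 0 1;0 0 -0.5 0 0 0 1;0 0 -0.1 0 0 0 1"
}}

```text
time: 10.87
ee_pos: [0.4353, 0.3871, 0.3536]
tcp_rot: [179.8, -0.4, 89.7]
wrist_force: [0.3, 0.1, 0.1]
opening: 0.0855
grasp_force: 0.0
```

Emit:
{"op": "carry_out", "data": {
  "targets": "-0.9 0.19 0 0 0 0 1;-0.9 0.19 0 0 0 0 1;-0.95 0.2 0 0 0 0 1;-0.95 0.2 0 0 0 0 1;-0.95 0.2 0 0 0 0 1;-0.95 0.2 0 0 0 0 1;-0.95 0.2 0 0 0 0 1;-0.6 0.16 0 0 0 0 1"
}}

```text
time: 11.53
ee_pos: [0.4951, 0.0978, 0.3479]
tcp_rot: [-179.9, -0.2, 89.6]
wrist_force: [-0.2, 0.3, -0.5]
opening: 0.0856
grasp_force: 0.0
```

Emit:
{"op": "carry_out", "data": {
  "targets": "0 0 0.2 0 0 0 1;0 0 0.2 0 0 0 1;0 0 0 0 0 0 1;0 0 0 0 0 0 1;0 0 0 0 0 0 1;0 0 0 0 0 0 1;0 0 0 0 0 0 1;0 0 0 0 0 0 1"
}}

```text
time: 12.2
ee_pos: [0.4952, 0.1013, 0.3319]
tcp_rot: [-179.9, -0.2, 89.7]
wrist_force: [-0.1, -0.6, -0.1]
opening: 0.085
grasp_force: 0.0
```

Run:
```python
from h import *
a=camera("scene")[:,:,::-1];t=camera("top")[:,:,::-1];cv2.imwrite("pics/t2.png",t)
crop(a,130,110,260,195,3,"pics/k.png")
hsv=cv2.cvtColor(np.ascontiguousarray(t),cv2.COLOR_BGR2HSV)
m=cv2.inRange(hsv,(3,85,40),(22,255,235));m[:,:150]=0;m[:,240:]=0;m[:135]=0;m[215:]=0
c=max(cv2.findContours(m,0,1)[0],key=cv2.contourArea);r=cv2.minAreaRect(c);B=np.array([ray("top",*p,.024) for p in cv2.boxPoints(r)]);print("square",B.mean(0),r)
# jar lid on mat, z=.093
h2=cv2.inRange(hsv,(0,0,150),(180,70,255));cv2.imwrite("pics/h2.png",h2)
crop(t,120,210,100,75,4,"pics/jm.png")
```

```text
square [0.61694885 0.32817175] ((194.8081817626953, 170.39205932617188), (44.390995025634766, 44.46311950683594), 64.35899353027344)
```

View pics/k.png

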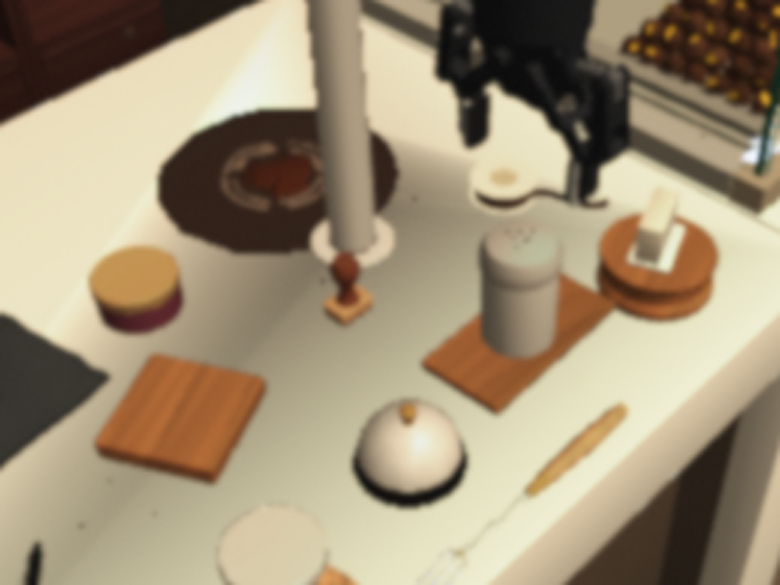

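View pics/jm.png

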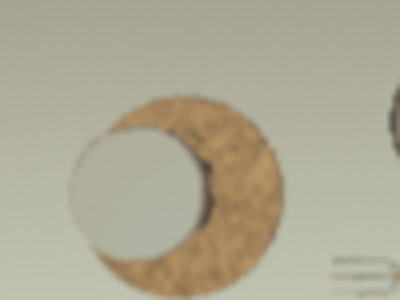

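The jar stands upright on the mat (lid at top pixel (155,258)); the fingers hang over the shaker (scene crop 521,280). Descend and grip it.

Emit:
{"op": "carry_out", "data": {
  "targets": "0 0.04 0.45 0 0 0 1;0 0 0.45 0 0 0 1;0 0 0.45 0 0 0 1;0 0 0.45 0 0 0 1;0 0 0.45 0 0 0 1;0 0 0.45 0 0 0 1;0 0 0 0 0 0 1;0 0 0 0 0 0 1"
}}

```text
time: 12.97
ee_pos: [0.4964, 0.1012, 0.2233]
tcp_rot: [-179.8, -0.2, 89.7]
wrist_force: [0.4, -0.5, -0.7]
opening: 0.0853
grasp_force: 0.0
```

Emit:
{"op": "carry_out", "data": {
  "targets": "0 0 0 0 0 0 -1;0 0 0 0 0 0 -1;0 0 0 0 0 0 -1;0 0 0 0 0 0 -1;0 0 0 0 0 0 -1;0 0 0 0 0 0 -1;0 0 0 0 0 0 -1;0 0 0 0 0 0 -1"
}}

```text
time: 13.63
ee_pos: [0.4971, 0.1013, 0.2253]
tcp_rot: [179.9, -0.3, 89.7]
wrist_force: [-1.0, -1.3, 6.5]
opening: 0.0583
grasp_force: 31.0
```

Emit:
{"op": "carry_out", "data": {
  "targets": "0 0 -0.25 0 0 0 -1;0 0 -0.4 0 0 0 -1;0 0 -0.4 0 0 0 -1;0 0 -0.4 0 0 0 -1;0 0 -0.4 0 0 0 -1;0 0 -0.4 0 0 0 -1;0 0 0 0 0 0 -1;0 0 0 0 0 0 -1"
}}

```text
time: 14.3
ee_pos: [0.497, 0.1009, 0.3147]
tcp_rot: [180.0, -0.3, 89.7]
wrist_force: [-0.2, 0.6, -2.8]
opening: 0.0586
grasp_force: 32.8
```

Emit:
{"op": "carry_out", "data": {
  "targets": "0.4 0.2 0 0 0 0 -1;0.8 0.42 0 0 0 0 -1;0.85 0.45 0 0 0 0 -1;0.85 0.45 0 0 0 0 -1;0.85 0.45 0 0 0 0 -1;0.85 0.45 0 0 0 0 -1;0.7 0.38 0 0 0 0 -1;0.38 0.2 0 0 0 0 -1"
}}

```text
time: 14.97
ee_pos: [0.6188, 0.3304, 0.3117]
tcp_rot: [-179.8, -0.2, 89.8]
wrist_force: [-0.3, 1.1, -1.0]
opening: 0.0587
grasp_force: 33.1
```

Emit:
{"op": "carry_out", "data": {
  "targets": "0 0 0 0 0 0 -1;0 0 0.3 0 0 0 -1;0 0 0.3 0 0 0 -1;0 0 0.3 0 0 0 -1;0 0 0.3 0 0 0 -1;0 0 0.3 0 0 0 -1;0 0 0 0 0 0 -1;0 0 0 0 0 0 -1"
}}

```text
time: 15.63
ee_pos: [0.6177, 0.3272, 0.2534]
tcp_rot: [-179.8, -0.2, 89.7]
wrist_force: [-0.8, -0.5, -2.1]
opening: 0.0589
grasp_force: 33.3
```

Down 18 mm to contact.

Emit:
{"op": "carry_out", "data": {
  "targets": "0 0 0.1 0 0 0 -1;0 0 0.1 0 0 0 -1;0 0 0.1 0 0 0 -1;0 0 0.06 0 0 0 -1;0 0 0.05 0 0 0 -1;0 0 0.04 0 0 0 -1;0 0 0 0 0 0 -1;0 0 0 0 0 0 -1"
}}

```text
time: 16.3
ee_pos: [0.618, 0.3277, 0.2364]
tcp_rot: [-179.9, -0.2, 89.7]
wrist_force: [-0.5, 0.1, -1.6]
opening: 0.0589
grasp_force: 33.3
```

Emit:
{"op": "carry_out", "data": {
  "targets": "0 0 0.03 0 0 0 -1;0 0 0.02 0 0 0 -1;0 0 0 0 0 0 -1;0 0 0 0 0 0 -1;0 0 0 0 0 0 -1;0 0 0 0 0 0 -1;0 0 0 0 0 0 -1;0 0 0 0 0 0 -1"
}}

```text
time: 16.97
ee_pos: [0.6181, 0.3278, 0.2354]
tcp_rot: [-180.0, -0.3, 89.7]
wrist_force: [-0.6, -0.6, 6.0]
opening: 0.059
grasp_force: 33.4
```

Emit:
{"op": "carry_out", "data": {
  "targets": "0 0 0 0 0 0 0.2;0 0 0 0 0 0 0.6;0 0 0 0 0 0 1;0 0 0 0 0 0 1;0 0 0 0 0 0 1;0 0 0 0 0 0 1;0 0 0 0 0 0 1;0 0 0 0 0 0 1"
}}

```text
time: 17.63
ee_pos: [0.618, 0.3277, 0.2343]
tcp_rot: [-179.9, -0.2, 89.7]
wrist_force: [0.7, 0.2, 0.0]
opening: 0.0853
grasp_force: 0.0
```

Emit:
{"op": "carry_out", "data": {
  "targets": "0 0 -0.2 0 0 0 1;0 0 -0.4 0 0 0 1;0 0 -0.4 0 0 0 1;0 0 -0.4 0 0 0 1;0 0 -0.4 0 0 0 1;0 0 -0.4 0 0 0 1;0 0 -0.4 0 0 0 1;0 0 -0.4 0 0 0 1"
}}

```text
time: 18.3
ee_pos: [0.6179, 0.3271, 0.356]
tcp_rot: [-180.0, -0.2, 89.7]
wrist_force: [0.2, 0.1, 0.4]
opening: 0.0854
grasp_force: 0.0
```

Emit:
{"op": "carry_out", "data": {
  "targets": "-0.85 -0.35 0 0 0 0 1;-0.85 -0.35 0 0 0 0 1;-0.85 -0.35 0 0 0 0 1;-0.85 -0.35 0 0 0 0 1;-0.85 -0.35 0 0 0 0 1;-0.85 -0.35 0 0 0 0 1;-0.85 -0.35 0 0 0 0 1;-0.85 -0.35 0 0 0 0 1"
}}

```text
time: 18.97
ee_pos: [0.5035, 0.0545, 0.3543]
tcp_rot: [-180.0, -0.2, 89.7]
wrist_force: [0.7, -0.2, 0.2]
opening: 0.0855
grasp_force: 0.0
```

Emit:
{"op": "carry_out", "data": {
  "targets": "-0.7 -0.3 0 0 0 0 0.2;-0.7 -0.3 0 0 0 0 0.2;-0.5 -0.2 0 0 0 0 0.2;-0.35 -0.13 0 0 0 0 0.2;0 0 0 0 0 -1 0.2;0 0 0 0 0 -1 0.2;0 0 0 0 0 -1 0.2;0 0 0 0 0 -0.9 0.2"
}}

```text
time: 19.63
ee_pos: [0.4667, -0.0342, 0.3541]
tcp_rot: [179.9, -0.2, 112.3]
wrist_force: [0.1, 0.2, 0.1]
opening: 0.0511
grasp_force: 0.0
```

Run:
```python
from h import *
camera("top");camera("top");camera("top");camera("top")
a=camera("scene")[:,:,::-1];t=camera("top")[:,:,::-1]
crop(t,110,120,160,150,3,"pics/x.png");crop(a,120,110,270,200,2.9,"pics/k2.png")
x=cv2.imread("pics/x.png")
o=monitor.get_obs();print(o['q'].round(1),o['ee_pos'].round(4),o['tcp_rot'].round(1))
```

```text
[-4.2 -6.9 -7.3 89.7  0.2 63.9] [ 0.4669 -0.0339  0.3534] [180.   -0.2 111.9]
```

View pics/k2.png

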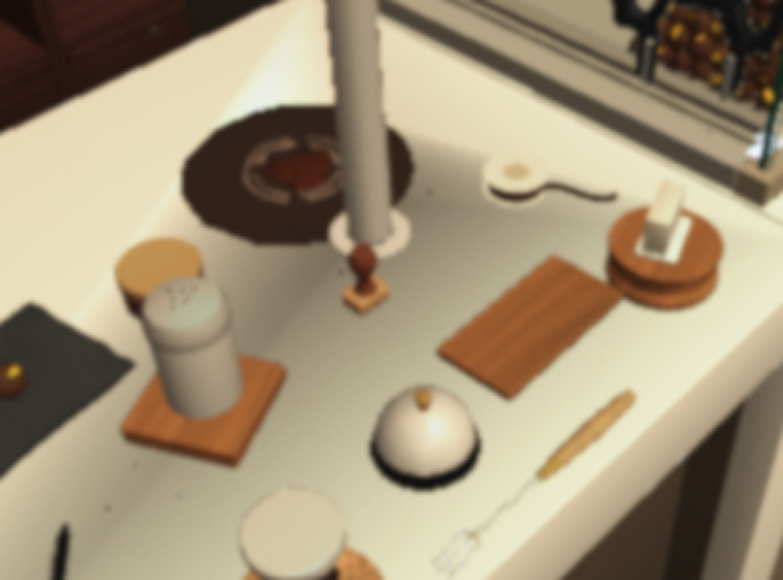

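View pics/x.png

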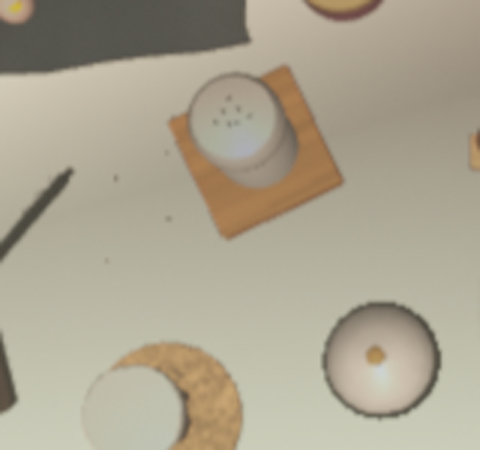

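The shaker stands upright on the square stand (top crop: foot about mid-stand, cap at (237,118)); the long stand is free and the card holder untouched. Descend on the card.

Emit:
{"op": "carry_out", "data": {
  "targets": "0 0.05 0.45 0 0 0 0.2;0 0 0.45 0 0 0 0.2;0 0 0.5 0 0 0 0.2;0 0 0.5 0 0 0 0.2;0 0 0.5 0 0 0 0.2;0 0 0.45 0 0 0 0.2;0 0 0.3 0 0 0 0.2;0 0 0.1 0 0 0 0.2"
}}

```text
time: 20.6
ee_pos: [0.4681, -0.0326, 0.2213]
tcp_rot: [-179.9, -0.3, 112.0]
wrist_force: [1.0, -0.8, 0.8]
opening: 0.0515
grasp_force: 0.0
```

Emit:
{"op": "carry_out", "data": {
  "targets": "0 0 0.05 0 0 0 0.2;0 0 0 0 0 0 0;0 0 0 0 0 0 -0.3;0 0 0 0 0 0 -1;0 0 0 0 0 0 -1;0 0 0 0 0 0 -1;0 0 0 0 0 0 -1;0 0 0 0 0 0 -1",
  "newtons": 25
}}

```text
time: 21.27
ee_pos: [0.469, -0.0327, 0.2223]
tcp_rot: [179.9, -0.2, 112.0]
wrist_force: [0.3, 0.2, 5.0]
opening: 0.0196
grasp_force: 25.6
```

Emit:
{"op": "carry_out", "data": {
  "targets": "0 0 -0.2 0 0 0 -1;0 0 -0.4 0 0 0 -1;0 0 -0.4 0 0 0 -1;0 0 -0.3 0 0 0 -1;0 0 0 0 0 1 -1;0 0 0 0 0 1 -1;0 0 0 0 0 1 -1;0 0 0 0 0 0.5 -1"
}}

```text
time: 21.93
ee_pos: [0.4687, -0.0329, 0.2737]
tcp_rot: [-179.9, -0.2, 91.7]
wrist_force: [-0.3, 0.5, -0.6]
opening: 0.0195
grasp_force: 24.7
```

Emit:
{"op": "carry_out", "data": {
  "targets": "0.2 0.05 0 0 0 0 -1;0.5 0.13 0 0 0 0 -1;0.65 0.18 0 0 0 0 -1;0.65 0.18 0 0 0 0 -1;0.6 0.16 0 0 0 0 -1;0.4 0.1 0 0 0 0 -1;0.2 0.06 0 0 0 0 -1;0 0 0 0 0 0 -1"
}}

```text
time: 22.6
ee_pos: [0.4988, 0.0978, 0.2737]
tcp_rot: [-179.9, -0.2, 92.2]
wrist_force: [0.5, 0.5, -0.1]
opening: 0.0193
grasp_force: 24.7
```

Emit:
{"op": "carry_out", "data": {
  "targets": "0 0 0.2 0 0 0 -1;0 0 0.3 0 0 0 -1;0 0 0.3 0 0 0 -1;0 0 0.3 0 0 0 -1;0 0 0.2 0 0 0 -1;0 0 0.1 0 0 0 -1;0 0 0 0 0 0 -1;0 0 0 0 0 0 -1"
}}

```text
time: 23.27
ee_pos: [0.4986, 0.0963, 0.2176]
tcp_rot: [-179.9, -0.2, 92.0]
wrist_force: [0.4, -0.2, 0.3]
opening: 0.0198
grasp_force: 24.7
```

17 mm to go, to 0.2003.

Emit:
{"op": "carry_out", "data": {
  "targets": "0 0 0.1 0 0 0 -1;0 0 0.1 0 0 0 -1;0 0 0.08 0 0 0 -1;0 0 0.06 0 0 0 -1;0 0 0.05 0 0 0 -1;0 0 0.02 0 0 0 -1;0 0 0 0 0 0 -1;0 0 0 0 0 0 -1"
}}

```text
time: 23.93
ee_pos: [0.4986, 0.0965, 0.2013]
tcp_rot: [-179.9, -0.2, 92.0]
wrist_force: [0.1, -1.0, 0.8]
opening: 0.0194
grasp_force: 24.7
```

Emit:
{"op": "carry_out", "data": {
  "targets": "0 0 0.02 0 0 0 -1;0 0 0.02 0 0 0 -1;0 0 0 0 0 0 -1;0 0 0 0 0 0 -1;0 0 0 0 0 0 -1;0 0 0 0 0 0 -1;0 0 0 0 0 0 -1;0 0 0 0 0 0 -1"
}}

```text
time: 24.6
ee_pos: [0.4986, 0.0965, 0.2003]
tcp_rot: [-180.0, -0.2, 92.0]
wrist_force: [-2.4, -0.9, 4.9]
opening: 0.0195
grasp_force: 25.5
```

Emit:
{"op": "carry_out", "data": {
  "targets": "0 0 0 0 0 0 -0.3;0 0 0 0 0 0 0;0 0 0 0 0 0 0.2;0 0 0 0 0 0 0.2;0 0 0 0 0 0 0.2;0 0 0 0 0 0 0.2;0 0 -0.1 0 0 0 0.2;0 0 -0.2 0 0 0 0.2"
}}

```text
time: 25.27
ee_pos: [0.4982, 0.0964, 0.2112]
tcp_rot: [-179.8, -0.2, 92.0]
wrist_force: [-0.6, -0.1, 0.0]
opening: 0.0515
grasp_force: 0.0
```

Emit:
{"op": "carry_out", "data": {
  "targets": "0 0 -0.4 0 0 0 0.2;0 0 -0.5 0 0 0 0.2;0 0 -0.6 0 0 0 0.5;0 0 -0.6 0 0 0 1;0 0 -0.6 0 0 0 1;0 0 -0.6 0 0 0 1;0 0 -0.3 0 0 0 1;0 0 0 0 0 0.4 1"
}}

```text
time: 25.93
ee_pos: [0.499, 0.096, 0.3593]
tcp_rot: [179.8, -0.3, 89.7]
wrist_force: [0.6, -0.0, -0.1]
opening: 0.0858
grasp_force: 0.0
```

Emit:
{"op": "carry_out", "data": {
  "targets": "0.9 -0.2 0 0 0 0 1;0.95 -0.21 0 0 0 0 1;0.95 -0.21 0 0 0 0 1;0.95 -0.21 0 0 0 0 1;0.95 -0.21 0 0 0 0 1;0.95 -0.21 0 0 0 0 1;0.95 -0.21 0 0 0 0 1;0.65 -0.13 0 0 0 0 1"
}}

```text
time: 26.6
ee_pos: [0.4355, 0.3891, 0.3567]
tcp_rot: [-179.9, -0.3, 89.8]
wrist_force: [0.9, -0.6, 0.3]
opening: 0.0853
grasp_force: 0.0
```

Emit:
{"op": "carry_out", "data": {
  "targets": "0 0 0.2 0 0 0 1;0 0 0.2 0 0 0 1;0 0 0 0 0 0 1;0 0 0 0 0 0 1;0 0 0 0 0 0 1;0 0 0 0 0 0 1;0 0 0 0 0 0 1;0 0 0 0 0 0 1"
}}

```text
time: 27.27
ee_pos: [0.437, 0.3859, 0.3414]
tcp_rot: [-180.0, -0.3, 89.6]
wrist_force: [-0.2, -0.2, 0.2]
opening: 0.0853
grasp_force: 0.0
```

Run:
```python
from h import *
t=camera("top")[:,:,::-1];crop(t,262,190,145,90,5,"pics/c3.png")
```

View pics/c3.png

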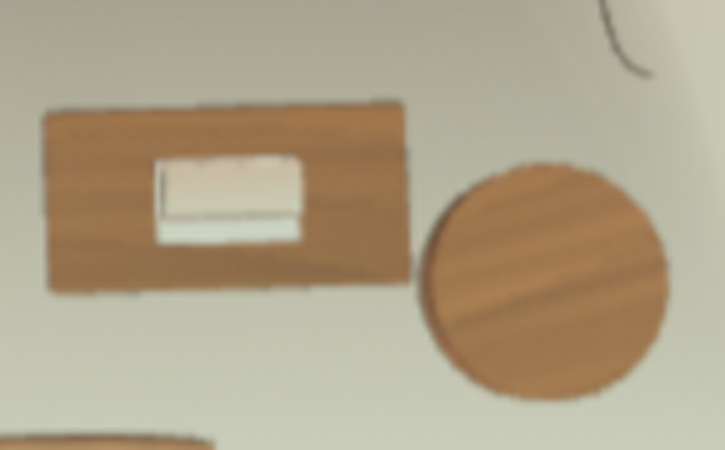

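The card holder stands centred and parallel on the long stand (foot about (228,200) in the crop, stand centre (227,197)). The round stand is free. Now the jar.

Emit:
{"op": "carry_out", "data": {
  "targets": "0.04 -0.04 0.45 0 0 0 1;0 0 0.5 0 0 0 1;0 0 0.5 0 0 0 1;0 0 0.5 0 0 0 1;0 0 0.5 0 0 0 1;0 0 0.45 0 0 0 1;0 0 0.3 0 0 0 1;0 0 0 0 0 0 1"
}}

```text
time: 27.98
ee_pos: [0.4344, 0.3879, 0.2102]
tcp_rot: [-179.8, -0.1, 89.7]
wrist_force: [0.0, -0.2, 0.8]
opening: 0.0852
grasp_force: 0.0
```

Emit:
{"op": "carry_out", "data": {
  "targets": "0 0 0 0 0 0 -1;0 0 0 0 0 0 -1;0 0 0 0 0 0 -1;0 0 0 0 0 0 -1;0 0 0 0 0 0 -1;0 0 0 0 0 0 -1;0 0 0 0 0 0 -1;0 0 0 0 0 0 -1",
  "newtons": 30
}}

```text
time: 28.65
ee_pos: [0.4352, 0.3887, 0.2144]
tcp_rot: [180.0, -0.3, 89.7]
wrist_force: [-2.5, -0.7, 6.6]
opening: 0.0615
grasp_force: 33.7
```

Emit:
{"op": "carry_out", "data": {
  "targets": "0 0 -0.25 0 0 0 -1;0 0 -0.4 0 0 0 -1;0 0 -0.5 0 0 0 -1;0 0 -0.5 0 0 0 -1;0 0 -0.5 0 0 0 -1;0 0 -0.4 0 0 0 -1;0 0 -0.2 0 0 0 -1;0 0 0 0 0 0 -1"
}}

```text
time: 29.32
ee_pos: [0.4354, 0.3882, 0.3252]
tcp_rot: [179.9, -0.3, 89.7]
wrist_force: [0.9, 0.7, -3.0]
opening: 0.0617
grasp_force: 33.8
```

Emit:
{"op": "carry_out", "data": {
  "targets": "-0.4 0.03 0 0 0 0 -1;-0.7 0.05 0 0 0 0 -1;-0.8 0.05 0 0 0 0 -1;-0.8 0.05 0 0 0 0 -1;-0.8 0.05 0 0 0 0 -1;-0.8 0.05 0 0 0 0 -1;-0.8 0.05 0 0 0 0 -1;-0.8 0.05 0 0 0 0 -1"
}}

```text
time: 29.98
ee_pos: [0.4486, 0.1504, 0.3207]
tcp_rot: [-179.8, -0.2, 89.7]
wrist_force: [0.3, -0.0, -2.2]
opening: 0.0616
grasp_force: 33.7
```

Emit:
{"op": "carry_out", "data": {
  "targets": "-0.8 0.06 0 0 0 0 -1;-0.8 0.06 0 0 0 0 -1;-0.8 0.06 0 0 0 0 -1;-0.8 0.06 0 0 0 0 -1;-0.7 0.05 0 0 0 0 -1;-0.5 0.05 0 0 0 0 -1;-0.17 0.02 0 0 0 0 -1;0 0 0 0 0 0 -1"
}}

```text
time: 30.65
ee_pos: [0.4623, -0.0321, 0.3202]
tcp_rot: [-179.8, -0.2, 89.5]
wrist_force: [-0.3, 1.0, -2.6]
opening: 0.0615
grasp_force: 33.7
```

Emit:
{"op": "carry_out", "data": {
  "targets": "0 0 0.2 0 0 0 -1;0 0 0.3 0 0 0 -1;0 0 0.3 0 0 0 -1;0 0 0.3 0 0 0 -1;0 0 0.2 0 0 0 -1;0 0 0.1 0 0 0 -1;0 0 0 0 0 0 -1;0 0 0 0 0 0 -1"
}}

```text
time: 31.32
ee_pos: [0.4623, -0.0306, 0.2652]
tcp_rot: [-179.9, -0.2, 89.7]
wrist_force: [-0.8, 0.1, -2.6]
opening: 0.0612
grasp_force: 33.8
```

Emit:
{"op": "carry_out", "data": {
  "targets": "0 0.05 0.1 0 0 0 -1;0 0 0.1 0 0 0 -1;0 0 0.1 0 0 0 -1;0 0 0.08 0 0 0 -1;0 0 0.06 0 0 0 -1;0 0 0.05 0 0 0 -1;0 0 0 0 0 0 -1;0 0 0 0 0 0 -1"
}}

```text
time: 31.98
ee_pos: [0.4643, -0.0307, 0.2455]
tcp_rot: [-179.9, -0.2, 89.7]
wrist_force: [-0.3, 0.4, -2.9]
opening: 0.0615
grasp_force: 33.8
```

Emit:
{"op": "carry_out", "data": {
  "targets": "0 0 0.03 0 0 0 -1;0 0 0.02 0 0 0 -1;0 0 0 0 0 0 -1;0 0 0 0 0 0 -1;0 0 0 0 0 0 -1;0 0 0 0 0 0 -1;0 0 0 0 0 0 -1;0 0 0 0 0 0 -1"
}}

```text
time: 32.65
ee_pos: [0.4643, -0.0307, 0.2444]
tcp_rot: [-180.0, -0.2, 89.7]
wrist_force: [-2.9, -0.7, 4.8]
opening: 0.0617
grasp_force: 34.2
```

Emit:
{"op": "carry_out", "data": {
  "targets": "0 0 0 0 0 0 0.2;0 0 0 0 0 0 0.6;0 0 0 0 0 0 1;0 0 0 0 0 0 1;0 0 0 0 0 0 1;0 0 0 0 0 0 1;0 0 0 0 0 0 1;0 0 0 0 0 0 1"
}}

```text
time: 33.32
ee_pos: [0.4643, -0.0306, 0.2435]
tcp_rot: [-179.9, -0.2, 89.7]
wrist_force: [0.2, -0.2, 1.0]
opening: 0.0853
grasp_force: 0.0
```

Emit:
{"op": "carry_out", "data": {
  "targets": "0 0 -0.2 0 0 0 1;0 0 -0.4 0 0 0 1;0 0 -0.6 0 0 0 1;0 0 -0.6 0 0 0 1;0 0 -0.6 0 0 0 1;0 0 -0.6 0 0 0 1;0 0 -0.4 0 0 0 1;0 0 -0.1 0 0 0 1"
}}

```text
time: 33.98
ee_pos: [0.4646, -0.0312, 0.3871]
tcp_rot: [179.8, -0.2, 89.7]
wrist_force: [-0.2, -0.6, -0.2]
opening: 0.0853
grasp_force: 0.0
```

Emit:
{"op": "carry_out", "data": {
  "targets": "0 -0.4 0 0 0 0 1;0 -0.7 0 0 0 0 1;0 -0.7 0 0 0 0 1;0 -0.7 0 0 0 0 1;0 -0.5 0 0 0 0 1;0 -0.3 0 0 0 0 1;0 0 0 0 0 0 1;0 0 0 0 0 0 1"
}}

```text
time: 34.65
ee_pos: [0.3324, -0.0305, 0.3837]
tcp_rot: [-180.0, -0.2, 89.7]
wrist_force: [0.0, -0.0, -0.0]
opening: 0.0855
grasp_force: 0.0
```

Run:
```python
from h import *
cv2.imwrite("pics/end.png",np.vstack([cv2.resize(np.ascontiguousarray(camera("top")[130:290,130:430,::-1]),(560,299)),cv2.resize(np.ascontiguousarray(camera("scene")[130:290,100:400,::-1]),(560,299))]))
```

```text
(no output)
```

View pics/end.png

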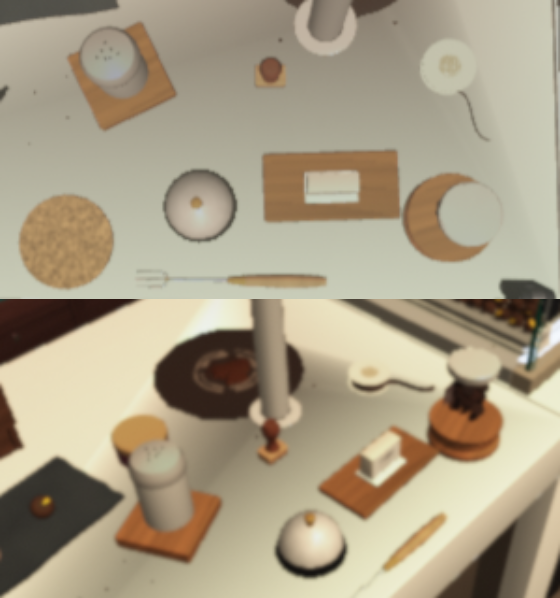

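All three stand upright on their own stands, with the lid at about top pixel (381.8,244.1). I'll check that against the round stand before handing in.

Run:
```python
from h import *
from workcell import bot
p=ray("top",381.8,244.1,.123);print(p)
if np.hypot(*(p-[.4644,-.0315]))<.008: print(bot.job_done())
```

```text
[ 0.46493852 -0.03112175]
the job is handed in; nothing more can be done
None
```

The job is handed in at about 35 s of the 136 s allowed: jar on the round stand, shaker on the square and card holder lengthwise on the long one, all upright and centred in the last camera check; the judge's verdict was not shown.

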